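# Close the printer's paper tray with its dust cover

### The arm

A 6-joint arm with a two-finger parallel gripper is mounted at the origin on the work surface. World frame = base frame: x ahead of the robot, y to its left, z up, the work surface at z = 0. Lengths are in m, angles in degrees, forces in N, time in s.
With the tool pointing down it reaches from about 0.4 to 0.825 m from the base axis. Payload 7 kg.
Tool frame: the origin (TCP) lies midway between the tips of the shut fingers; the grasp point (between the pads) lies r.grip_depth behind it (r.grip_depth is the distance from the TCP to the grasp point, in m); z points along the fingers, y is the line along which they close (so a half turn about z gives the same grasp; the last joint's range is limited). The gripper opens to 88 mm and grips with 3 to 60 N. Pads are 19 mm wide; open, the fingers measure 130 mm over their backs; the gripper's body (78 mm by 193 mm) begins 47 mm behind the grasp point.
Start: joints at [85.262, 20.546, 0.682, 0, -70.136, -16.507], TCP at [0.245, 0.629, 0.227] pointing down, gripper open.
Joint ranges: [-176.03, 176.03], [-82.01, 121.73], [-58.28, 71.71], [-173.87, 95.51], [-174.79, -0.11], [-173.66, 173.66]. Speed limits (degrees/s): [136.94, 136.94, 172.46, 180, 180, 180].

### API

Orientations are given as [roll, pitch, yaw] about the fixed x, y, z axes, in that order (R = Rz(yaw) Ry(pitch) Rx(roll)).
In Python, from plant import r gives the robot as it stands.
- The arm moves only by the shell command python3 -m pendant 'ROWS' [OPENING] [FORCE]. ROWS is a JSON list of rows, 1 to 12 of them, each of 6 numbers: dx, dy, dz in m, then a rotation vector rx, ry, rz in degrees; each row is the pose to reach, as a shift and turn from the pose commanded when the command began, along the tool's axes at that moment; what a row does not reach only later rows make up. A row lasts 1/12 s, in which the tool goes at most 0.0417 m and 7.16 degrees, less where a joint would pass 70% of its speed; a pose out of reach is approached as far as the arm can. OPENING is the finger opening in m, set as the command begins (- or left out keeps the last). The fingers move at their own pace and stop on an object; FORCE is the grip in N (left out, the last holds). Time passes only in rows, so rows that do not move let the fingers close. It prints the time, the measured TCP pose, the force, the opening and the grip force at its end.
- r.get_state(): the state, without advancing time (a new reading comes with each control period).
- r.capture(name): name is "scene" or "top" or "wrist"; returns a dict with "frame" (420x560x3 uint8, red, green, blue), "z_map" (420x560 float32, m along the optical axis (not along the pixel's ray), 0 where there is no reading), "fx", "fy", "cx", "cy" (pixels), "D" ([k1, k2, p1, p2, k3] as OpenCV has them; the pictures are not rectified), "cam_to_world" (4x4, takes a point from camera to world coordinates). Camera axes: x right, y down, z forward; pixel columns grow to the right and rows downward; lengths in m; the calibration is good to about 2 mm. A picture is of the moment at which its call begins.
- r.close_job(): hands the job in; it is judged then, once.
The state is a dict: "time_s": time; "joints": joint angles; "qd": joint speeds; "joint_torque": joint torques, N m; "tcp_pos": TCP position; "eef_rot": TCP orientation; "contact_force": force on the tool from outside, world axes, zero at the start; "moment": the same for the moment, N m; "gripper_width": finger opening in m; "gripper_force": force on a finger pad.
Only numpy, scipy, OpenCV 4.12 (cv2) and the standard library are available. Lean on these libraries where they do the work, as an engineer would, in place of code of your own. Each camera call takes 0.05 s, during which the arm holds its last target. There are 200 camera calls.

### The job

Close the printer's empty paper tray against powder dust: first press the sprung lift plate with the green pad down until the green catch holds it by itself and take the hand off it, then take the loose dust cover, tuck its plain edge (the one farther from its grip ridge) under the flap on the printer's front without lifting the flap, slide it fully home and lay it flat and square on the tray rim. Finish while still holding the cover pressed down on the rim with a firm but gentle push of about 10 N, so that I can close the side clips; leave the small jar, tin, marker and mouse where they are.

Things in the scene. Friction and masses are not known exactly. Their poses are not given: they have to be found in the camera images.
- printer: Compact laser printer, dark body, white top, 340 mm wide, 224 deep, 184 high, fixed on the desk; place and yaw vary. Origin at desk height below the middle of its front face; x points from the front face into the printer, y along the front, z up.
- tray: Open black paper tray in front of the printer, fixed; origin and axes of the printer: x -200 to 0 mm, y -118 to 118, rim top at z 50, floor top at 6, side ledges 15 wide, end wall 8 thick with a 50 wide notch in the middle. Two stop blocks on the ledges under the flap end the cover's slide when its edge is at x -18. Carries the lift plate and catch. Side clips are for show.
- home (a point): Point in the printer where the middle of the cover's tucked edge (cover_edge) belongs: on rim height (50 mm above the desk), 18 mm in front of the front face, under the flap, in the middle of the tray's width.
- lift_plate (a joint): Angle of the metal lift plate (135 mm long, 170 wide) in the tray, hinged 50 mm before the printer's face, 24 above the desk. 0: sprung up, outer end 19 above the rim; grows as pressed; 0.32 level; 0.37 stop. Takes 3 to 8 N at the pad, up to 14 N where the catch yields. Pressed past 0.33 and let go it stays at about 0.305 under the green spring catch in the end wall's notch; else it springs up.
- press_pad (a point): Top of the lift plate in the middle of its green pad (36 mm by 70 mm), 100 mm from the plate's hinge. From about 58 mm above the desk (plate up) it goes down to 26 mm (level) on an arc about the hinge, moving 5 mm away from the printer. 42 mm clear to the end wall.
- flap (a joint): Angle of the light dark-grey flap (50 g, 236 mm wide, 2.5 thick) hinged on the printer's face 60 mm above the desk. 0: lies level over the tray's inner end, reaching 45 mm out from the face (53 with its upturned lip), underside 59 above the desk, 9 above the rim; positive when lifted. The smallest push from below or on its lip lifts it.
- flap_edge (a point): Middle of the flap's underside at its outer end, 45 mm in front of the printer's face, 59 mm above the desk; beyond it the lip turns up by 5 mm over 8 mm.
- cover: Loose dust cover, a stiff blue-grey plate 180 mm long (its x), 230 wide (its y), 4 thick, 160 g, lying flat on the desk, ridge up. Origin at the centre of its underside; x points to the plain edge that goes under the flap, z up. Closed, its x, y, z axes agree with the printer's and its outer end is 2 mm short of the tray's end.
- cover_edge (a point): Middle of the cover's plain edge, on its underside, 90 mm from the cover's origin along its x.
- cover_grip (a point): Middle of the cover's grip ridge: 12 mm thick (cover x), 80 long (cover y), 22 high above the plate (from 4 to 26 mm above the cover's underside); this point is 15 mm above the underside and 120 mm back from the plain edge. Take it from above, fingers closing along the cover's x.
- jar: Clear powder jar with white lid, 64 mm across, 100 high; bystander. Origin at its base.
- tin: Small aluminium sample tin, 59 mm across, 44 high; bystander. Origin at its base.
- marker: Black marker pen, 130 mm long, 17 thick, lying; bystander.
- mouse: Black computer mouse, 105 by 60 mm, 32 high; bystander.

How it is judged:
By the outcome, as a careful person would: the job done as asked, in the order asked, and still so for the second after the job is handed in, while the arm keeps its last pose, push and grip.
It also fails if it takes over 61 s, if anything falls off the work surface, if the arm or the gripper's body presses on something with over 40 N, if the wrist force passes 120 N, or if a joint passes its speed limit or range.

## Working session

There is one attempt and no reset: what is moved stays moved. The work goes in short steps, Python scripts to look and compute and a shell command to move; the robot and the scene stay as the last step left them, time stands still between calls to the robot, and variables do not carry over. Pictures are saved under pics/ and viewed, at most 10 in all, crops included, and the job is handed in when it is done.

```bash
ls; mkdir -p pics; python3 - <<'E'
from plant import r
import cv2,numpy as np
print(r.get_state(), r.grip_depth)
a=r.capture("scene");b=r.capture("top")
for n,c in(("scene",a),("top",b)):
    cv2.imwrite(f"pics/{n}0.png",c["frame"][:,:,::-1]); np.savez(f"pics/{n}0.npz",**c)
    print(n,c["fx"],c["fy"],c["cx"],c["cy"],c["D"],np.round(c["cam_to_world"],3).tolist())
E
```

```text
pics
{'time_s': 0.0, 'joints': array([ 8.52627496e+01,  2.05919526e+01,  6.36308684e-01, -2.02728923e-02,
       -7.01356274e+01, -1.65070730e+01]), 'qd': array([0.06176339, 0.03462246, 0.10964662, 0.00309651, 0.04191587,
       0.03987678]), 'joint_torque': array([-1.44530886e-04, -5.82714021e+01,  2.93043727e+01,  6.99717969e+00,
        6.93194437e-03, -1.75071955e-04]), 'tcp_pos': array([0.24443034, 0.62868862, 0.22563562]), 'eef_rot': array([ 1.79907075e+02, -7.66332686e-03, -2.12512209e+01]), 'contact_force': array([-0.15468898, -0.06530784, -0.88021728]), 'moment': array([ 0.00017566,  0.01179119, -0.03330692]), 'gripper_force': 0.0, 'gripper_width': 0.08775013531260976} 0.0188
scene 495.8062103650908 495.8062103650908 284.4503643035688 210.93279455008147 [0.06123978 0.         0.         0.         0.        ] [[-0.388, 0.59, -0.708, 1.524], [0.922, 0.237, -0.307, 0.29], [-0.014, -0.772, -0.636, 0.911], [0.0, 0.0, 0.0, 1.0]]
top 411.64908690749127 411.64908690749127 274.00181700274356 206.04920052259249 [-0.08626793  0.          0.          0.          0.        ] [[0.067, -0.97, 0.234, 0.411], [-0.998, -0.066, 0.011, -0.103], [0.004, -0.234, -0.972, 0.944], [0.0, 0.0, 0.0, 1.0]]
```

View pics/top0.png

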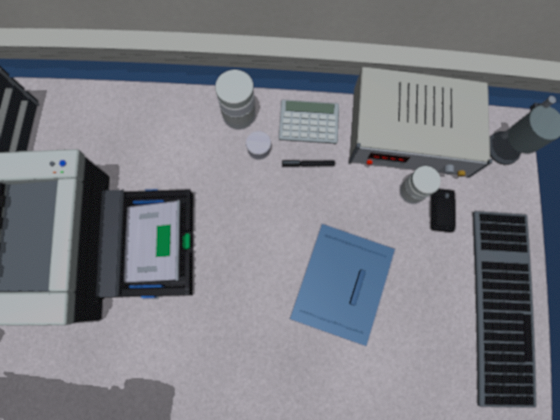

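View pics/scene0.png

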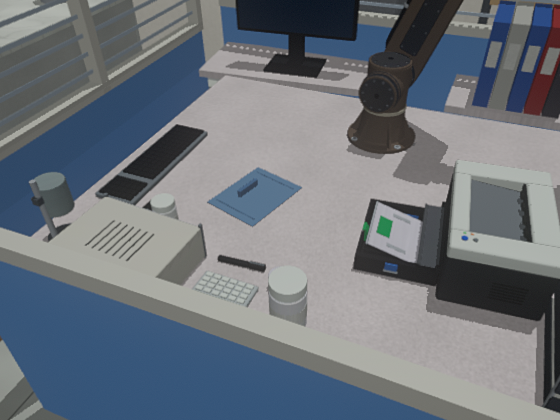

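The top view shows the printer at left (cols 0–105), with the tray at cols 100–193, rows 190–297 and the green pad at (163,241). The cover is at cols 291–394, rows 226–342, with its ridge at (357,288) towards the right side. The jar, tin, marker and mouse are well away from the path between cover and tray.

```bash
cat > h.py <<'E'
import numpy as np,cv2
from scipy.spatial.transform import Rotation as Ro
def rays(c,uv):
    K=np.array([[c["fx"],0,c["cx"]],[0,c["fy"],c["cy"]],[0,0,1.]])
    p=cv2.undistortPoints(np.asarray(uv,float).reshape(-1,1,2),K,np.asarray(c["D"],float)).reshape(-1,2)
    return np.c_[p,np.ones(len(p))]
def plane(c,uv,z):
    T=np.asarray(c["cam_to_world"]);d=rays(c,uv)@T[:3,:3].T;o=T[:3,3]
    return o+d*((z-o[2])/d[:,2])[:,None]
def cloud(c):
    h,w=c["z_map"].shape;v,u=np.mgrid[:h,:w];uv=np.c_[u.ravel(),v.ravel()]
    T=np.asarray(c["cam_to_world"]);z=c["z_map"].ravel()
    P=(rays(c,uv)*z[:,None])@T[:3,:3].T+T[:3,3];P[z==0]=np.nan
    return P.reshape(h,w,3)
def mask(c,lo,hi,box=None):
    m=cv2.inRange(cv2.cvtColor(c["frame"],cv2.COLOR_RGB2HSV),lo,hi)
    if box:
        k=np.zeros_like(m);u0,u1,v0,v1=box;k[v0:v1,u0:u1]=255;m&=k
    return m
def big(m):
    cs,_=cv2.findContours(m,cv2.RETR_EXTERNAL,cv2.CHAIN_APPROX_NONE)
    return max(cs,key=cv2.contourArea).reshape(-1,2)
E
python3 - <<'E'
from h import *
c=dict(np.load("pics/top0.npz"));P=cloud(c)
np.set_printoptions(precision=4,suppress=True)
# cover
m=mask(c,(95,60,30),(120,255,255),(280,410,210,355));q=big(m)
W=plane(c,q,0.004);rect=cv2.minAreaRect((W[:,:2]*1000).astype(np.float32));print("cover",rect)
print("coverz",np.nanmedian(P[m>0][:,2]))
hh=P[...,2];box=np.zeros(hh.shape,bool);box[230:335,300:390]=1
rm=(box&(hh>0.018));print("ridge n",rm.sum(),np.median(P[rm],0),cv2.minAreaRect((P[rm][:,:2]*1000).astype(np.float32)))
# green
for b in((150,178,215,265),(180,200,225,255)):
    g=mask(c,(45,80,40),(85,255,255),b);p=P[g>0];v,u=np.nonzero(g);print("green",len(p),u.mean(),v.mean(),np.nanmean(p,0),plane(c,[[u.mean(),v.mean()]],.058))
# printer top, tray rim by height
for lo,hi,bx in((.176,.192,(0,120,140,335)),(.042,.056,(95,200,180,305)),(.056,.063,(90,130,180,305))):
    k=np.zeros(hh.shape,bool);k[bx[2]:bx[3],bx[0]:bx[1]]=1;k&=(hh>lo)&(hh<hi)
    print(lo,k.sum(),np.median(P[k][:,2]),cv2.minAreaRect((P[k][:,:2]*1000).astype(np.float32)))
E
```

```text
cover ((469.5908203125, -260.22344970703125), (178.16334533691406, 228.27581787109375), 74.25283813476562)
coverz 0.004661850890620767
ridge n 223 [ 0.4609 -0.2884  0.026 ] ((461.35772705078125, -289.2955322265625), (12.972830772399902, 80.92313385009766), 74.69126892089844)
green 409 162.8361858190709 240.48166259168704 [0.5307 0.1438 0.059 ] [[0.5307 0.144  0.058 ]]
green 142 186.14788732394365 240.79577464788733 [0.5374 0.0987 0.0312] [[0.5337 0.0928 0.058 ]]
0.176 7091 0.18482028903274794 ((508.30120849609375, 367.6229248046875), (346.44793701171875, 169.55303955078125), 6.777064800262451)
0.042 2656 0.05007452532540779 ((533.4802856445312, 189.05331420898438), (280.2831115722656, 202.52450561523438), 5.84749698638916)
0.056 1337 0.06181810880501315 ((525.451904296875, 264.6484680175781), (276.1815185546875, 65.91403198242188), 9.615655899047852)
```

```bash
python3 - <<'E'
from h import *
np.set_printoptions(precision=4,suppress=True)
for name in("top","scene"):
    c=dict(np.load(f"pics/{name}0.npz"));P=cloud(c).reshape(-1,3)
    yaw=np.radians(96.);ctr=np.array([.5234,.19])
    for it in range(3):
        ex=np.array([np.cos(yaw),np.sin(yaw)]);ey=np.array([-ex[1],ex[0]])
        q=np.c_[(P[:,:2]-ctr)@ex,(P[:,:2]-ctr)@ey,P[:,2]]
        rim=q[(abs(q[:,2]-.05)<.006)&(abs(q[:,0])<.16)&(abs(q[:,1])<.16)&~np.isnan(q[:,2])]
        bins=np.arange(-.10,.101,.01);mn=[];
        for b in bins:
            s=rim[(abs(rim[:,1]-b)<.005)];
            mn.append(np.percentile(s[:,0],1) if len(s)>5 else np.nan)
        mn=np.array(mn);ok=(abs(mn-np.nanmedian(mn))<.006)
        f=np.polyfit(bins[ok],mn[ok],1)
        bx=np.arange(-.08,.05,.01);L=[];H=[]
        for b in bx:
            s=rim[abs(rim[:,0]-b)<.005];
            L.append(np.percentile(s[:,1],1) if len(s)>5 else np.nan);H.append(np.percentile(s[:,1],99) if len(s)>5 else np.nan)
        L,H=np.array(L),np.array(H)
        def fit(v):
            o=abs(v-np.nanmedian(v))<.006;return np.polyfit(bx[o],v[o],1)
        fl,fh=fit(L),fit(H)
        print(name,np.degrees(yaw),"end",f,"L",fl,"H",fh,len(rim))
        d=np.mean([-f[0],fl[0],fh[0]]) ; yaw+=np.arctan(d)
        ctr_end=ctr+ex*f[1]+ey*(fl[1]+fh[1])/2
        print("  end mid",ctr_end,"origin",ctr_end+ex*.2,"width",fh[1]-fl[1])
    # printer body front face & flap & top
    o=ctr_end+ex*.2
    q=np.c_[(P[:,:2]-o)@ex,(P[:,:2]-o)@ey,P[:,2]]
    t=q[(abs(q[:,2]-.184)<.006)&(abs(q[:,0])<.3)&(abs(q[:,1])<.25)]
    print("  printer top y range",np.percentile(t[:,1],[1,99]),"xmin",np.percentile(t[:,0],1))
    fr=q[(abs(q[:,2]-.12)<.04)&(abs(q[:,0])<.03)&(abs(q[:,1])<.16)];
    if len(fr)>20: print("  front",len(fr),np.median(fr[:,0]),np.polyfit(fr[:,1],fr[:,0],1))
    fp=q[(abs(q[:,2]-.062)<.004)&(q[:,0]>-.06)&(q[:,0]<0)&(abs(q[:,1])<.13)];print("  flap",len(fp),np.percentile(fp,[1,50,99],axis=0).tolist())
E
```

```text
top 96.00000000000001 end [ 0.0069 -0.1022] L [-0.0119 -0.1201] H [-0.0073  0.1148] 2477
  end mid [0.5368 0.0887] origin [0.5158 0.2876] width 0.23490594950031998
top 95.50086075791175 end [-0.003  -0.1023] L [-0.004  -0.1202] H [0.0021 0.1149] 2475
  end mid [0.5358 0.0885] origin [0.5167 0.2875] width 0.23505412343966797
top 95.52124103716517 end [-0.0027 -0.1023] L [-0.0043 -0.1203] H [0.0017 0.1149] 2475
  end mid [0.5359 0.0885] origin [0.5167 0.2875] width 0.23517649153579842
  printer top y range [-0.1678  0.1703] xmin -0.0003522744761350476
  front 2671 0.00010787023451781512 [-0.0047  0.0002]
  flap 2342 [[-0.05183870972596599, -0.11603801880737304, 0.05896987352702272], [-0.024729222135627144, 0.0056356064621527965, 0.06275308801100482], [-0.0005578507762210969, 0.11693657126536357, 0.0658143930837851]]
scene 96.00000000000001 end [ 0.0059 -0.1037] L [-0.0051 -0.1263] H [0.0043 0.1123] 1457
  end mid [0.5412 0.0876] origin [0.5203 0.2865] width 0.23865728701251637
scene 95.87143450335371 end [ 0.0037 -0.1037] L [-0.0027 -0.1263] H [0.0064 0.1123] 1457
  end mid [0.541  0.0875] origin [0.5205 0.2865] width 0.23865696977700906
scene 95.86980925362008 end [ 0.0037 -0.1037] L [-0.0027 -0.1263] H [0.0064 0.1123] 1457
  end mid [0.541  0.0875] origin [0.5205 0.2865] width 0.23865697019195686
  printer top y range [-0.171   0.1655] xmin 0.0005248803279326015
  front 351 -0.0008844429497778164 [ 0.0002 -0.0009]
  flap 1242 [[-0.05267297574616394, -0.11728185132065225, 0.05808302523247148], [-0.02656261084739515, -0.00878595373300309, 0.06091853000513786], [-0.0008054132075562777, 0.11776712756397081, 0.06548465453182759]]
```

```bash
cat >> h.py <<'E'
O=np.array([.518,.287]);YAW=95.6   # printer origin/yaw
def pw(xp,yp,z):
    a=np.radians(YAW);return np.array([O[0]+xp*np.cos(a)-yp*np.sin(a),O[1]+xp*np.sin(a)+yp*np.cos(a),z])
def delta(r,pos,yaw):
    s=r.get_state();R=Ro.from_euler("xyz",s["eef_rot"],degrees=True)
    t=R.inv().apply(np.asarray(pos)-s["tcp_pos"]);w=(R.inv()*Ro.from_euler("xyz",[180,0,yaw],degrees=True)).as_rotvec(degrees=True)
    print("delta",np.round(t,4),np.round(w,2),"dist",np.linalg.norm(t))
E
python3 - <<'E'
from h import *
from plant import r
delta(r,pw(-.146,0,.2256),-84.4); delta(r,pw(-.146,0,.14),-84.4)
E
```

```text
delta [0.4447 0.3496 0.0007] [ 7.000e-02 -5.000e-02  6.315e+01] dist 0.5656825065287324
delta [0.4447 0.3495 0.0863] [ 7.000e-02 -5.000e-02  6.315e+01] dist 0.572145176184639
```

```bash
python3 -m pendant '[[0.01,0.01,-0.03,0,0,0],[0.445,0.35,-0.03,0,0,63.2],[0.445,0.35,-0.03,0,0,63.2],[0.445,0.35,-0.03,0,0,63.2],[0.445,0.35,-0.03,0,0,63.2],[0.445,0.35,-0.03,0,0,63.2],[0.445,0.35,-0.03,0,0,63.2],[0.445,0.35,-0.03,0,0,63.2],[0.445,0.35,-0.03,0,0,63.2],[0.445,0.35,-0.03,0,0,63.2],[0.445,0.35,-0.03,0,0,63.2],[0.445,0.35,-0.03,0,0,63.2]]' 0.0 10
python3 - <<'E'
from h import *
from plant import r
delta(r,pw(-.146,0,.2256),-84.4)
E
```

```text
time_s: 1.1
tcp_pos: [0.485, 0.2202, 0.2566]
eef_rot: [180.0, 0.0, -84.5]
contact_force: [1.2, 0.8, -0.2]
gripper_width: 0.0129
gripper_force: 0.0
delta [ 0.0827 -0.0395  0.0309] [ 0.    0.01 -0.07] dist 0.09676837375250896
```

```bash
python3 -m pendant '[[0.08,-0.04,0,0,0,0],[0.08,-0.04,0,0,0,0],[0.08,-0.04,0,0,0,0],[0.08,-0.04,0,0,0,0]]'
python3 - <<'E'
from h import *
from plant import r
c=r.capture("wrist");cv2.imwrite("pics/w1.png",c["frame"][:,:,::-1]);np.savez("pics/w1.npz",**c)
print(r.get_state()["tcp_pos"]);delta(r,pw(-.145,0,.08),-84.4)
E
```

```text
time_s: 1.43
tcp_pos: [0.5329, 0.1439, 0.2559]
eef_rot: [179.9, -0.0, -84.7]
contact_force: [0.0, -0.5, -0.9]
gripper_width: 0.0005
gripper_force: 0.0
[0.53233884 0.14518827 0.25597597]
delta [0.0024 0.0002 0.176 ] [ 0.06 -0.02 -0.22] dist 0.1759937803973525
```

View pics/w1.png

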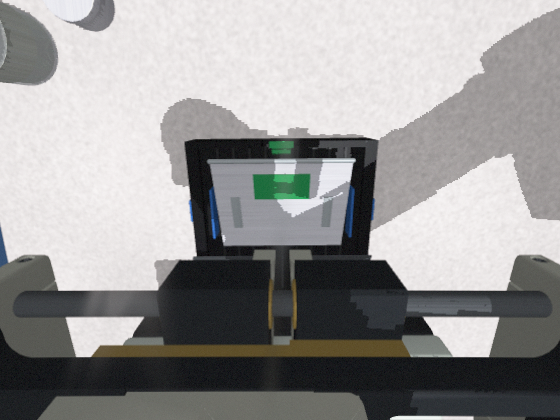

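The wrist view shows the green pad at (282,187), the catch at (281,146), and the tray's end corners at about (187,141) and (377,141). I'll refine the lateral position from this view, then press.

```bash
python3 - <<'E'
from h import *
np.set_printoptions(precision=4,suppress=True)
c=dict(np.load("pics/w1.npz"));P=cloud(c).reshape(-1,3)
g=mask(c,(45,80,40),(85,255,255),(240,325,165,210));v,u=np.nonzero(g);print("pad",u.mean(),v.mean(),plane(c,[[u.mean(),v.mean()]],.058),"nominal",pw(-.145,0,.058),"cloud",np.nanmean(P.reshape(420,560,3)[g>0],0))
a=np.radians(YAW);ex=np.array([np.cos(a),np.sin(a)]);ey=np.array([-ex[1],ex[0]])
q=np.c_[(P[:,:2]-O)@ex,(P[:,:2]-O)@ey,P[:,2]]
rim=q[(abs(q[:,2]-.05)<.005)&(q[:,0]<-.1)&(q[:,0]>-.23)&(abs(q[:,1])<.14)]
bins=np.arange(-.1,.101,.01);mn=np.array([np.percentile(s,1) if len(s)>3 else np.nan for s in(rim[abs(rim[:,1]-b)<.005][:,0] for b in bins)])
ok=abs(mn-np.nanmedian(mn))<.005;print("end",np.polyfit(bins[ok],mn[ok],1))
bx=np.arange(-.195,-.125,.01)
for pc in(1,99):
    vv=np.array([np.percentile(rim[abs(rim[:,0]-b)<.005][:,1],pc) for b in bx]);print(pc,np.polyfit(bx+.15,vv,1),vv)
E
```

```text
pad 281.2581580855693 185.93110949963742 [[0.5348 0.1424 0.058 ]] nominal [0.5321 0.1427 0.058 ] cloud [0.5348 0.1425 0.0582]
end [-0.002 -0.2  ]
1 [ 0.0031 -0.1205] [-0.1196 -0.1213 -0.1206 -0.1209 -0.121  -0.121  -0.1197 -0.1202]
99 [0.005  0.1151] [0.1139 0.1153 0.1155 0.115  0.1156 0.1155 0.114  0.1154]
```

```bash
python3 -m pendant '[[0.002,0,0.04,0,0,0],[0.002,0,0.08,0,0,0],[0.002,0,0.12,0,0,0],[0.002,0,0.16,0,0,0],[0.002,0,0.185,0,0,0],[0.003,0,0.191,0,0,0],[0.003,0,0.194,0,0,0],[0.004,0,0.197,0,0,0],[0.004,0,0.2,0,0,0]]'
```

```text
time_s: 2.23
tcp_pos: [0.5337, 0.1435, 0.0583]
eef_rot: [-179.8, 0.1, -84.4]
contact_force: [-0.9, -1.3, 3.4]
gripper_width: 0.0004
gripper_force: 1.6
```

```bash
python3 -m pendant '[[0.001,0,0.004,0,0,0],[0.002,0,0.009,0,0,0],[0.003,0,0.014,0,0,0],[0.004,0,0.019,0,0,0],[0.004,0,0.023,0,0,0],[0.004,0,0.026,0,0,0],[0.005,0,0.028,0,0,0],[0.005,0,0.03,0,0,0],[0.005,0,0.03,0,0,0]]'
```

```text
time_s: 2.98
tcp_pos: [0.5342, 0.1379, 0.0272]
eef_rot: [-179.9, 0.1, -84.4]
contact_force: [1.2, 0.0, 6.1]
gripper_width: 0.0004
gripper_force: 2.7
```

```bash
python3 -m pendant '[[0,0,0.001,0,0,0],[0,0,0.002,0,0,0],[0,0,0.003,0,0,0],[0,0,0.004,0,0,0],[0,0,0.004,0,0,0]]'
```

```text
time_s: 3.4
tcp_pos: [0.5342, 0.1379, 0.0233]
eef_rot: [-179.9, 0.0, -84.4]
contact_force: [1.0, -0.7, 8.5]
gripper_width: 0.0005
gripper_force: 4.0
```

```bash
python3 -m pendant '[[0,0,0.001,0,0,0],[0,0,0.0015,0,0,0],[0,0,0.0015,0,0,0]]'; python3 -m pendant '[[0,0,-0.002,0,0,0],[0,0,-0.005,0,0,0],[0,0,-0.01,0,0,0],[0,0,-0.03,0,0,0],[0,0,-0.07,0,0,0],[0,0,-0.11,0,0,0],[0,0,-0.15,0,0,0],[0,0,-0.15,0,0,0]]'
python3 - <<'E'
from h import *
from plant import r
c=r.capture("wrist");g=mask(c,(45,80,40),(85,255,255));P=cloud(c)
n,l,st,ce=cv2.connectedComponentsWithStats(g)
for i in range(1,n):
    if st[i,4]>30: print(ce[i],st[i,4],np.nanmedian(P[l==i],0))
print(r.get_state()["tcp_pos"])
# cover: ridge centre from top and scene
for nm in("top",):
    t=dict(np.load(f"pics/{nm}0.npz"))
delta(r,[.461,-.289,.22],-15.7)
E
```

```text
time_s: 3.65
tcp_pos: [0.5342, 0.1379, 0.0219]
eef_rot: [-179.9, 0.1, -84.4]
contact_force: [0.5, -1.1, 8.0]
gripper_width: 0.0003
gripper_force: 4.1
time_s: 4.32
tcp_pos: [0.5369, 0.1391, 0.1794]
eef_rot: [-179.3, 0.2, -84.4]
contact_force: [2.4, 1.0, 1.7]
gripper_width: 0.0005
gripper_force: 0.0
[286.48192771 157.99036145] 415 [0.53903668 0.09451776 0.0477905 ]
[286.15124378 194.49950249] 2010 [0.53510327 0.13715157 0.02705496]
[0.5352921  0.13878622 0.17579653]
delta [ 0.4184  0.1151 -0.0467] [ -0.53  -0.08 -68.73] dist 0.4364336247221031
```

```bash
python3 -m pendant '[[0.03,0.03,-0.04,0,0,0],[0.4,0.19,-0.07,0,0,-68.7],[0.4,0.19,-0.07,0,0,-68.7],[0.4,0.19,-0.07,0,0,-68.7],[0.4,0.19,-0.07,0,0,-68.7],[0.4,0.19,-0.07,0,0,-68.7],[0.4,0.19,-0.07,0,0,-68.7],[0.4,0.19,-0.07,0,0,-68.7],[0.4,0.19,-0.07,0,0,-68.7],[0.4,0.19,-0.07,0,0,-68.7],[0.4,0.19,-0.07,0,0,-68.7],[0.4,0.19,-0.07,0,0,-68.7]]' 0.06
python3 - <<'E'
from h import *
from plant import r
delta(r,[.384,-.267,.25],-15.7)
E
```

```text
time_s: 5.37
tcp_pos: [0.3817, -0.279, 0.2404]
eef_rot: [-180.0, 0.0, -15.4]
contact_force: [1.3, 0.1, 1.0]
gripper_width: 0.0597
gripper_force: 0.0
delta [-0.001  -0.0122 -0.0096] [-0.04  0.05  0.29] dist 0.015557762680087682
```

```bash
python3 -m pendant '[[0,0,0,0,0,-0.3],[0,0,0,0,0,-0.3]]'
python3 - <<'E'
from h import *
from plant import r
np.set_printoptions(precision=4,suppress=True)
c=r.capture("wrist");cv2.imwrite("pics/w2.png",c["frame"][:,:,::-1]);np.savez("pics/w2.npz",**c);P=cloud(c)
m=mask(c,(95,60,30),(120,255,255));q=big(m);W=plane(c,q,.004)
print("cover",cv2.minAreaRect((W[:,:2]*1000).astype(np.float32)),q.min(0),q.max(0))
F=P.reshape(-1,3);k=(F[:,2]>.020)&(F[:,2]<.032)&(abs(F[:,0]-.461)<.05)&(abs(F[:,1]+.289)<.05)
print("ridge",k.sum(),cv2.minAreaRect((F[k][:,:2]*1000).astype(np.float32)),np.median(F[k][:,2]))
s=r.get_state();print(s["tcp_pos"],s["eef_rot"],s["contact_force"])
E
```

```text
time_s: 5.53
tcp_pos: [0.3813, -0.2799, 0.24]
eef_rot: [-180.0, 0.1, -15.7]
contact_force: [-0.2, 0.2, -1.0]
gripper_width: 0.0601
gripper_force: 0.0
cover ((473.073974609375, -261.1265563964844), (178.7455291748047, 227.76821899414062), 74.205322265625) [170  15] [323 203]
ridge 675 ((464.6186218261719, -290.5604248046875), (11.863062858581543, 78.89942932128906), 74.91972351074219) 0.026319928394493652
[ 0.3819 -0.2788  0.24  ] [-179.9685    0.0911  -15.6795] [-0.057  -0.0762 -1.3744]
```

View pics/w2.png

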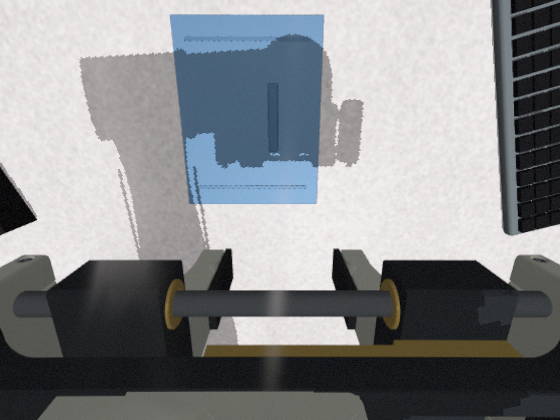

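The whole cover is visible in the wrist view (cols 170–323, rows 15–203), with the ridge at (273,118). Scene and wrist agree, while top is off by about 3 mm, so I'll use the wrist figures. Next I go above the ridge and descend.

```bash
sed -i 's/^O=.*/O=np.array([.5203,.2872]);YAW=95.75   # printer origin\/yaw/' h.py; python3 - <<'E'
from h import *
from plant import r
delta(r,[.4648,-.2903,.06],-15.7);delta(r,[.4648,-.2903,.007],-15.7)
E
```

```text
delta [ 0.0832 -0.0112  0.1799] [-0.03  0.09  0.02] dist 0.1985210106836689
delta [ 0.0833 -0.0112  0.2329] [-0.03  0.09  0.02] dist 0.24758891991317813
```

```bash
python3 -m pendant '[[0.04,-0.005,0.01,0,0,0],[0.08,-0.011,0.02,0,0,0],[0.083,-0.011,0.06,0,0,0],[0.083,-0.011,0.1,0,0,0],[0.083,-0.011,0.14,0,0,0],[0.083,-0.011,0.18,0,0,0],[0.083,-0.011,0.18,0,0,0],[0.083,-0.011,0.18,0,0,0]]' 0.06
python3 - <<'E'
from h import *
from plant import r
delta(r,[.4648,-.2903,.007],-15.7)
E
```

```text
time_s: 6.25
tcp_pos: [0.4648, -0.2882, 0.0595]
eef_rot: [180.0, 0.3, -15.4]
contact_force: [0.8, -0.2, 1.9]
gripper_width: 0.0598
gripper_force: 0.0
delta [0.0008 0.002  0.0525] [0.03 0.32 0.33] dist 0.05256212705253534
```

```bash
python3 -m pendant '[[0.001,0.001,0.025,0,0,0],[0.001,0.001,0.042,0,0,0],[0.001,0.001,0.048,0,0,0],[0.001,0.001,0.052,0,0,0],[0.001,0.001,0.052,0,0,0],[0.001,0.001,0.052,0,0,0]]'
```

```text
time_s: 6.75
tcp_pos: [0.4678, -0.2911, 0.0107]
eef_rot: [180.0, -0.1, -15.4]
contact_force: [-0.1, -0.4, -0.2]
gripper_width: 0.0598
gripper_force: 0.0
```

```bash
python3 -m pendant '[[-0.002,0,0.002,0,0,0],[-0.002,0,0.0035,0,0,0],[-0.002,0,0.0035,0,0,0],[-0.002,0,0.0035,0,0,0]]'; python3 - <<'E'
from h import *
from plant import r
delta(r,[.4648,-.2903,.007],-15.7);r.capture("top");delta(r,[.4648,-.2903,.007],-15.7);print(r.get_state()["contact_force"])
E
```

```text
time_s: 7.08
tcp_pos: [0.4647, -0.2905, 0.0058]
eef_rot: [180.0, -0.0, -15.4]
contact_force: [0.1, 0.0, -0.2]
gripper_width: 0.06
gripper_force: 0.0
delta [ 0.0001 -0.0002 -0.0012] [ 0.   -0.02  0.25] dist 0.0012635682318685637
delta [ 0.0001 -0.0002 -0.0013] [ 0.   -0.01  0.25] dist 0.0013169013781238893
[-0.25730992 -0.04714267 -0.21231825]
```

```bash
python3 -m pendant '[[0,0,0,0,0,0],[0,0,0,0,0,0],[0,0,0,0,0,0],[0,0,0,0,0,0],[0,0,0,0,0,0],[0,0,0,0,0,0],[0,0,0,0,0,0]]' 0.0 40;  python3 -m pendant '[[0,0,-0.01,0,0,0],[0,0,-0.03,0,0,0],[0,0,-0.06,0,0,0],[0,0,-0.1,0,0,0],[0,0,-0.14,0,0,0],[0,0,-0.14,0,0,0],[0,0,-0.14,0,0,0],[0,0,-0.14,0,0,0]]'
python3 - <<'E'
from h import *
from plant import r
s=r.get_state();print(s["tcp_pos"],s["eef_rot"],s["contact_force"])
c=r.capture("scene");cv2.imwrite("pics/s3.png",c["frame"][:,:,::-1]);np.savez("pics/s3.npz",**c)
d=r.capture("top");np.savez("pics/t3.npz",**d);cv2.imwrite("pics/t3.png",d["frame"][:,:,::-1])
delta(r,pw(-.205,0,.15),5.75)
E
```

```text
time_s: 7.72
tcp_pos: [0.4646, -0.2904, 0.0055]
eef_rot: [180.0, 0.0, -15.4]
contact_force: [-0.2, -0.4, -0.7]
gripper_width: 0.0187
gripper_force: 0.0
time_s: 8.38
tcp_pos: [0.464, -0.2901, 0.1456]
eef_rot: [-180.0, -0.0, -15.5]
contact_force: [-1.2, -0.1, -2.4]
gripper_width: 0.0112
gripper_force: 40.0
[ 0.46403752 -0.2900908   0.14556937] [-1.79965546e+02 -5.77480724e-03 -1.54677856e+01] [-1.16112202 -0.05018327 -2.35011276]
delta [-0.0249 -0.3804 -0.0057] [ -0.04   0.15 -21.21] dist 0.38125054278124926
```

View pics/s3.png

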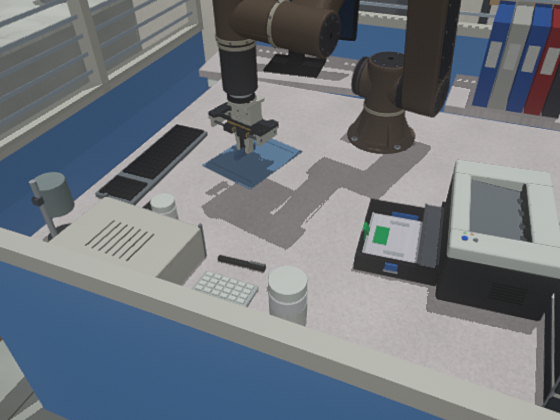

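The scene view shows the cover hanging from the gripper at about (252,160), with the lift plate level and latched in the tray. The fingers were still closing when the lift began, so I'll measure how the cover sits in the hand.

```bash
cat >> h.py <<'E'
def coverpose(c,r,show=True):
    """fit plane to cover points near the hand; returns pose relative to tool"""
    P=cloud(c);s=r.get_state();R=Ro.from_euler("xyz",s["eef_rot"],degrees=True)
    m=cv2.erode(mask(c,(95,60,30),(120,255,255)),np.ones((3,3)))
    F=P[m>0];F=F[~np.isnan(F[:,0])]
    L=R.inv().apply(F-s["tcp_pos"])      # tool coords
    k=(abs(L[:,0])<.13)&(abs(L[:,1])<.14)&(abs(L[:,2])<.03);L=L[k]
    for _ in range(3):
        A=np.c_[L[:,:2],np.ones(len(L))];co=np.linalg.lstsq(A,L[:,2],rcond=None)[0];e=A@co-L[:,2];L=L[abs(e)<max(.003,2*e.std())]
    rect=cv2.minAreaRect((L[:,:2]*1000).astype(np.float32))
    print("n",len(L),"z=ax+by+c deg,deg,m",np.degrees(co[:2]).round(2),co[2].round(4),"rect",np.round(rect[0],1),np.round(rect[1],1),round(rect[2],2),"rms",e.std().round(4))
    return L
E
python3 - <<'E'
from h import *
from plant import r
for n in("s3","t3"): coverpose(dict(np.load(f"pics/{n}.npz")),r)
E
```

```text
n 1911 z=ax+by+c deg,deg,m [-0.4  -0.26] 0.0092 rect [  4.6 -31.5] [170.3 221.1] 89.55 rms 0.0014
n 3535 z=ax+by+c deg,deg,m [-0.08 -0.35] 0.0097 rect [-69.3 -28.5] [ 88.2 169. ] 0.11 rms 0.0013
```

View pics/t3.png

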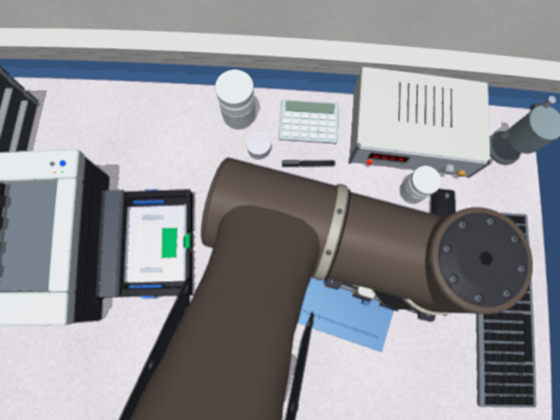

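In the top view the cover shows below the arm at about (345,315), gripped by its ridge, with tray and bystanders unchanged. The underside is about 13.5 mm below the TCP, nearly level, and the grip is sound. Next I carry it to just in front of the flap, still high.

```bash
python3 -m pendant '[[-0.025,-0.38,-0.005,0,0,-21.2],[-0.025,-0.38,-0.005,0,0,-21.2],[-0.025,-0.38,-0.005,0,0,-21.2],[-0.025,-0.38,-0.005,0,0,-21.2],[-0.025,-0.38,-0.005,0,0,-21.2],[-0.025,-0.38,-0.005,0,0,-21.2],[-0.025,-0.38,-0.005,0,0,-21.2],[-0.025,-0.38,-0.005,0,0,-21.2],[-0.025,-0.38,-0.005,0,0,-21.2],[-0.025,-0.38,-0.005,0,0,-21.2],[-0.025,-0.38,-0.005,0,0,-21.2],[-0.025,-0.38,-0.005,0,0,-21.2]]' - 45
python3 -m pendant '[[0,0,0,0,0,0],[0,0,0,0,0,0],[0,0,0,0,0,0]]'
python3 - <<'E'
from h import *
from plant import r
delta(r,pw(-.200,0,.075),5.75)
E
```

```text
time_s: 9.48
tcp_pos: [0.5408, 0.0827, 0.1488]
eef_rot: [179.9, 0.2, 5.8]
contact_force: [-0.4, -0.4, -3.3]
gripper_width: 0.0115
gripper_force: 45.0
time_s: 9.73
tcp_pos: [0.5414, 0.0813, 0.1503]
eef_rot: [180.0, 0.0, 5.7]
contact_force: [-0.0, -0.5, -2.0]
gripper_width: 0.0114
gripper_force: 45.0
delta [-0.0004 -0.007   0.0753] [ 0.01  0.03 -0.08] dist 0.07561033617815817
```

```bash
python3 -m pendant '[[0,-0.003,0.03,0,0,0],[0,-0.007,0.055,0,0,0],[0,-0.007,0.07,0,0,0],[0,-0.007,0.075,0,0,0],[0,-0.007,0.075,0,0,0],[0,-0.007,0.075,0,0,0]]'
python3 - <<'E'
from h import *
from plant import r
np.set_printoptions(precision=4,suppress=True)
s=r.get_state();print(s["tcp_pos"],s["eef_rot"],s["contact_force"])
a=np.radians(YAW);ex=np.array([np.cos(a),np.sin(a)]);ey=np.array([-ex[1],ex[0]])
for n in("scene","top","wrist"):
    c=r.capture(n);np.savez(f"pics/{n}4.npz",**c);cv2.imwrite(f"pics/{n}4.png",c["frame"][:,:,::-1])
    L=coverpose(c,r)
    if len(L)<100: continue
    R=Ro.from_euler("xyz",s["eef_rot"],degrees=True);F=R.apply(L)+s["tcp_pos"]
    q=np.c_[(F[:,:2]-O)@ex,(F[:,:2]-O)@ey,F[:,2]]
    print(n,"printer frame ranges",np.percentile(q,[.5,99.5],axis=0).tolist())
    co=np.linalg.lstsq(np.c_[q[:,:2],np.ones(len(q))],q[:,2],rcond=None)[0];print("  top z at nose x=-.08",co@[-.08,0,1],"slopes",np.degrees(co[:2]))
E
```

```text
time_s: 10.23
tcp_pos: [0.5415, 0.0891, 0.0762]
eef_rot: [180.0, -0.0, 5.7]
contact_force: [0.4, -0.1, -1.4]
gripper_width: 0.0116
gripper_force: 45.0
[0.5415 0.0891 0.0762] [179.9931  -0.0353   5.7275] [ 0.3928 -0.0566 -1.4458]
n 2702 z=ax+by+c deg,deg,m [ 0.31 -0.88] 0.0108 rect [  5.  -30.2] [223.7 173.1] 0.4 rms 0.0015
scene printer frame ranges [[-0.25430484479483306, -0.11587659356855799, 0.06089993713826171], [-0.08381676839957014, 0.09999617338242885, 0.06836376256174544]]
  top z at nose x=-.08 0.06352016988755334 slopes [-0.8997  0.2781]
n 4064 z=ax+by+c deg,deg,m [-0.04 -0.39] 0.0099 rect [ -3.3 -31.2] [227.6 175.8] 0.53 rms 0.0014
top printer frame ranges [[-0.25496572985205057, -0.109588311161097, 0.06276879232074263], [-0.08151098487760047, 0.11475103503806708, 0.06919256246278006]]
  top z at nose x=-.08 0.06542640029160514 slopes [-0.4045 -0.0736]
n 64981 z=ax+by+c deg,deg,m [-0.22 -0.28] 0.0101 rect [ 22.6 -31.3] [187.8 179.4] 0.17 rms 0.0007
wrist printer frame ranges [[-0.2564880281679786, -0.11716397053881504, 0.06433923183742796], [-0.08039533835408054, 0.06315551204177412, 0.06815657529061064]]
  top z at nose x=-.08 0.06544574342990954 slopes [-0.2916 -0.2601]
```

View pics/wrist4.png

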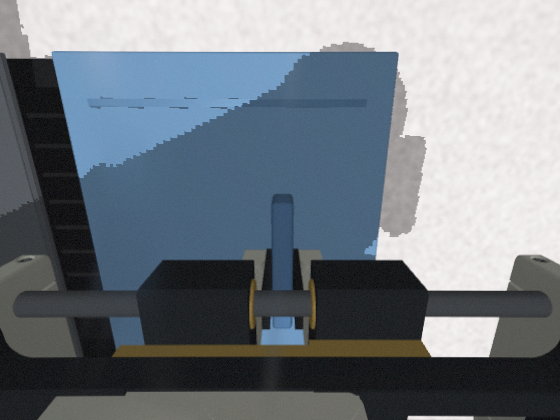

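View pics/scene4.png

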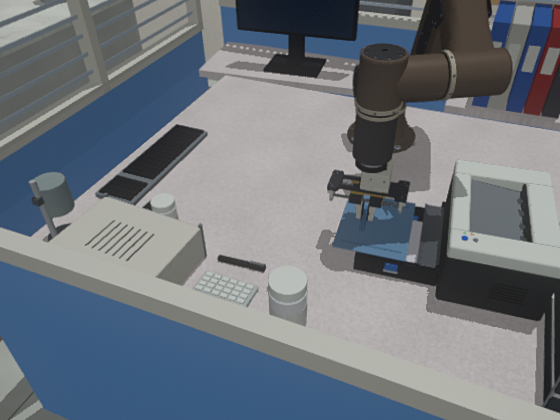

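Wrist view: the cover's side edge runs from (54,52) to (398,52), its plain edge down the left from (54,52), the tray side at about (10–50,58), and the flap at cols 0–45. The scene view shows the cover level over the tray in front of the flap. I'll compare the side edges of cover and tray by ray casting.

```bash
python3 - <<'E'
from h import *
np.set_printoptions(precision=4,suppress=True)
c=dict(np.load("pics/wrist4.npz"))
a=np.radians(YAW);ex=np.array([np.cos(a),np.sin(a)]);ey=np.array([-ex[1],ex[0]])
def pf(W): return np.c_[(W[:,:2]-O)@ex,(W[:,:2]-O)@ey]
m=mask(c,(95,60,30),(120,255,255))
us=np.arange(70,385);vs=np.array([np.argmax(m[:,u]>0) for u in us]);ok=abs(vs-52)<5
q=pf(plane(c,np.c_[us,vs-.5][ok],.0655));print("cover side: slope,y",np.polyfit(q[:,0]+.17,q[:,1],1))
vs=np.arange(60,220);us=np.array([np.argmax(m[v]>0) for v in vs]);
q=pf(plane(c,np.c_[us-.5,vs],.0655));f=np.polyfit(q[:,1],q[:,0],1);print("plain edge: slope, x at y0",f)
print("red",[c["frame"][40:75,u].sum(1).tolist() for u in(15,40)])
g=c["frame"].astype(int).sum(2)
us=np.arange(14,48);vs=np.array([40+np.argmax(g[40:75,u]<200) for u in us]);q=pf(plane(c,np.c_[us,vs-.5],.05))
print("tray side",np.median(vs),np.polyfit(q[:,0]+.06,q[:,1],1))
P=cloud(c)[60:250:10];
t=cloud(c);print("tray pts z",t[62:72,30].round(3).tolist())
E
```

```text
cover side: slope,y [-0.0007 -0.1187]
plain edge: slope, x at y0 [-0.0262 -0.0789]
red [[445, 456, 455, 463, 466, 465, 465, 468, 460, 478, 470, 476, 466, 468, 460, 459, 451, 424, 319, 70, 65, 66, 43, 73, 69, 33, 50, 60, 66, 60, 62, 61, 66, 68, 51], [685, 688, 696, 697, 709, 706, 706, 704, 702, 699, 696, 693, 689, 688, 692, 695, 697, 695, 380, 96, 104, 104, 109, 88, 113, 98, 100, 98, 93, 99, 99, 92, 98, 111, 104]]
tray side 59.0 [ 0.0048 -0.118 ]
tray pts z [[0.641, 0.244, 0.051], [0.641, 0.244, 0.051], [0.64, 0.244, 0.051], [0.64, 0.245, 0.05], [0.639, 0.245, 0.05], [0.639, 0.245, 0.05], [0.638, 0.245, 0.051], [0.638, 0.245, 0.05], [0.637, 0.245, 0.051], [0.637, 0.245, 0.051]]
```

```bash
python3 - <<'E'
from h import *
from plant import r
np.set_printoptions(precision=4,suppress=True)
c=dict(np.load("pics/wrist4.npz"))
a=np.radians(YAW);ex=np.array([np.cos(a),np.sin(a)]);ey=np.array([-ex[1],ex[0]])
def pf(W): return np.c_[(W[:,:2]-O)@ex,(W[:,:2]-O)@ey]
m=mask(c,(95,60,70),(120,255,255));p=big(m)
e=p[(p[:,1]>58)&(p[:,1]<220)&(p[:,0]<140)];print(e[::25].tolist())
for z in(.0605,.0655): q=pf(plane(c,e,z));print("plain",np.polyfit(q[:,1]+.08,q[:,0],1))
e=p[(p[:,1]>58)&(p[:,1]<220)&(p[:,0]>360)];q=pf(plane(c,e,.0665));print("outer",np.polyfit(q[:,1]+.08,q[:,0],1))
delta(r,pw(-.200,.003,.0665),5.75)
E
```

```text
[[52, 59], [58, 84], [63, 109], [69, 134], [74, 159], [80, 184], [86, 209]]
plain [-0.0038 -0.0747]
plain [-0.0038 -0.0783]
outer [ 0.0079 -0.2576]
delta [-0.0047  0.0013  0.0103] [-0.04 -0.12 -0.  ] dist 0.011391075174926442
```

```bash
python3 -m pendant '[[-0.003,0,0.004,0,0,0],[-0.003,0,0.008,0,0,0],[-0.003,0,0.0095,0,0,0],[-0.003,0,0.0095,0,0,0],[-0.003,0,0.0095,0,0,0],[-0.003,0,0.0095,0,0,0]]'
python3 - <<'E'
from h import *
from plant import r
s=r.get_state();print(s["tcp_pos"],s["contact_force"],s["moment"])
E
```

```text
time_s: 10.88
tcp_pos: [0.5381, 0.0892, 0.066]
eef_rot: [180.0, -0.0, 5.8]
contact_force: [1.0, -0.3, -2.0]
gripper_width: 0.0114
gripper_force: 45.0
[0.53809576 0.08921144 0.06601843] [ 0.99383091 -0.34393499 -2.01107978] [-0.09662143 -0.02418019 -0.01898585]
```

```bash
cat >> h.py <<'E'
def check(r,z,u0=80,u1=380,tray=None):
    c=r.capture("wrist");a=np.radians(YAW);ex=np.array([np.cos(a),np.sin(a)]);ey=np.array([-ex[1],ex[0]])
    pf=lambda W:np.c_[(W[:,:2]-O)@ex,(W[:,:2]-O)@ey]
    p=big(mask(c,(95,60,70),(120,255,255)));lo=p[:,1].min()
    e=p[(p[:,0]>u0)&(p[:,0]<u1)&(p[:,1]<lo+12)];q=pf(plane(c,e,z));print("side slope,y",np.polyfit(q[:,0]+.17,q[:,1],1).round(4),"rows",lo)
    e=p[(p[:,1]>lo+8)&(p[:,1]<215)];l=e[e[:,0]<150];o=e[e[:,0]>330]
    for n,k in(("plain",l),("outer",o)):
        q=pf(plane(c,k,z));print(n,np.polyfit(q[:,1]+.08,q[:,0],1).round(4))
    P=cloud(c)
    F=P[cv2.erode(mask(c,(95,60,70),(120,255,255)),np.ones((5,5)))>0];F=F[abs(F[:,2]-z)<.008]
    q=np.c_[pf(F),F[:,2]];co=np.linalg.lstsq(np.c_[q[:,:2]+[.11,0],np.ones(len(q))],q[:,2],rcond=None)[0]
    print("top z at x=-.11,y=0",co[2].round(4),"slope deg",np.degrees(co[:2]).round(2))
    b=cloud(c);k=(abs(b[...,2]-.05)<.004)&(mask(c,(95,60,70),(120,255,255))==0);g=c["frame"].astype(int).sum(2)<220
    t=np.c_[pf(b[k&g]),b[k&g][:,2]];t=t[(abs(t[:,1])<.13)&(t[:,0]<-.05)&(t[:,0]>-.21)]
    if len(t)>50: print("tray rim n,z,ymin,xmin",len(t),np.median(t[:,2]).round(4),np.percentile(t[:,1],1).round(4),np.percentile(t[:,0],1).round(4))
    return c
E
python3 - <<'E'
from h import *
from plant import r
c=check(r,.056);np.savez("pics/w5.npz",**c)
E
```

```text
side slope,y [-0.0037 -0.1146] rows 51
plain [-0.0064 -0.0795]
outer [ 0.0083 -0.2574]
top z at x=-.11,y=0 0.0555 slope deg [-0.29 -0.22]
tray rim n,z,ymin,xmin 2190 0.0507 -0.1177 -0.196
```

```bash
python3 -m pendant '[[0,-0.005,0,0,0,0],[0,-0.012,0,0,0,0],[0,-0.019,0,0,0,0],[0,-0.026,0,0,0,0],[0,-0.033,0,0,0,0],[0,-0.04,0,0,0,0],[0,-0.046,0,0,0,0],[0,-0.05,0,0,0,0],[0,-0.05,0,0,0,0],[0,-0.05,0,0,0,0]]'
python3 - <<'E'
from h import *
from plant import r
s=r.get_state();print(s["tcp_pos"],s["eef_rot"],s["contact_force"],s["moment"])
c=check(r,.056);np.savez("pics/w6.npz",**c)
c=r.capture("scene");cv2.imwrite("pics/s6.png",cv2.resize(c["frame"][140:300,320:540,::-1],None,fx=3.5,fy=3.5,interpolation=cv2.INTER_CUBIC))
t=r.capture("top");a=np.radians(YAW);ex=np.array([np.cos(a),np.sin(a)]);ey=np.array([-ex[1],ex[0]])
for nm,d in(("top0",dict(np.load("pics/top0.npz"))),("top",t),("scene0",dict(np.load("pics/scene0.npz"))),("scene",c)):
    F=cloud(d).reshape(-1,3);q=np.c_[(F[:,:2]-O)@ex,(F[:,:2]-O)@ey,F[:,2]]
    k=(q[:,0]>-.042)&(q[:,0]<-.01)&(abs(q[:,1])<.11)&(q[:,2]<.1);print(nm,"flap z",k.sum(),np.median(q[k,2]),np.polyfit(q[k,0],q[k,2],1))
E
```

```text
time_s: 11.77
tcp_pos: [0.5329, 0.1391, 0.066]
eef_rot: [180.0, 0.0, 5.8]
contact_force: [-0.1, -1.0, -2.2]
gripper_width: 0.0115
gripper_force: 45.0
[0.53293458 0.13914144 0.06595751] [1.79997474e+02 3.22420987e-03 5.78689713e+00] [-0.14578658 -1.00250004 -2.15166927] [-0.10921702 -0.0186293   0.04352802]
side slope,y [ 0.0025 -0.1145] rows 51
plain [ 0.0019 -0.0486]
outer [ 0.0076 -0.2072]
top z at x=-.11,y=0 0.0556 slope deg [-0.29 -0.23]
tray rim n,z,ymin,xmin 1176 0.0505 -0.1177 -0.1984
top0 flap z 1829 0.0619904662543187 [1.16554041 0.08283558]
top flap z 512 0.06259179271079157 [-0.00456191  0.06246649]
scene0 flap z 772 0.06029570621521718 [-0.00073065  0.0602171 ]
scene flap z 765 0.06041898165213799 [-0.01624691  0.05997304]
```

View pics/s6.png

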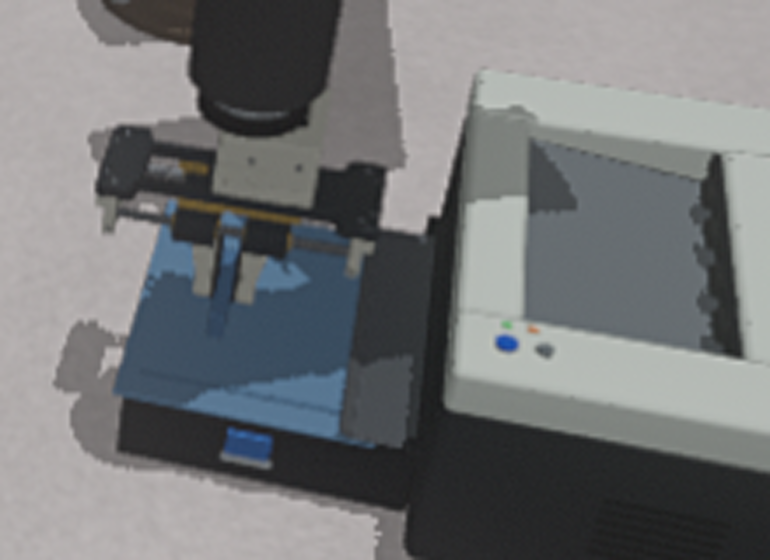

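Scene crop: the cover's edge is under the flap (flap at crop cols 345–430, lying flat) and square with the tray. About 9 mm of slide remains.

```bash
python3 -m pendant '[[0,-0.003,0,0,0,0],[0,-0.006,0,0,0,0],[0,-0.0075,0,0,0,0],[0,-0.0075,0,0,0,0],[0,-0.0075,0,0,0,0]]'; python3 -m pendant '[[0,-0.0005,0,0,0,0],[0,-0.001,0,0,0,0],[0,-0.001,0,0,0,0]]'
```

```text
time_s: 12.33
tcp_pos: [0.5322, 0.1465, 0.066]
eef_rot: [-180.0, -0.0, 5.8]
contact_force: [0.7, 0.1, -1.8]
gripper_width: 0.0117
gripper_force: 45.0
time_s: 12.58
tcp_pos: [0.5321, 0.1474, 0.066]
eef_rot: [180.0, 0.0, 5.8]
contact_force: [-0.1, -0.2, -1.6]
gripper_width: 0.0117
gripper_force: 45.0
```

```bash
python3 -m pendant '[[0,-0.0005,0,0,0,0],[0,-0.001,0,0,0,0],[0,-0.001,0,0,0,0]]'
```

```text
time_s: 12.83
tcp_pos: [0.5321, 0.1484, 0.066]
eef_rot: [180.0, -0.0, 5.8]
contact_force: [0.0, 0.1, -2.1]
gripper_width: 0.0114
gripper_force: 45.0
```

```bash
python3 -m pendant '[[0,-0.0005,0,0,0,0],[0,-0.001,0,0,0,0],[0,-0.001,0,0,0,0]]'; python3 -m pendant '[[0,-0.0005,0,0,0,0],[0,-0.0005,0,0,0,0]]'
```

```text
time_s: 13.08
tcp_pos: [0.532, 0.1487, 0.0661]
eef_rot: [179.9, 0.0, 5.8]
contact_force: [1.9, -4.8, -1.2]
gripper_width: 0.0117
gripper_force: 45.0
time_s: 13.25
tcp_pos: [0.5319, 0.1488, 0.0661]
eef_rot: [179.9, 0.0, 5.8]
contact_force: [2.9, -7.1, -0.5]
gripper_width: 0.0115
gripper_force: 45.0
```

```bash
python3 -m pendant '[[0,-0.0005,0,0,0,0],[0,-0.0005,0,0,0,0]]'; python3 - <<'E'
from h import *
from plant import r
check(r,.056);print(r.get_state()["contact_force"])
E
```

```text
time_s: 13.42
tcp_pos: [0.5319, 0.1488, 0.0661]
eef_rot: [179.9, 0.0, 5.8]
contact_force: [2.8, -8.7, -0.6]
gripper_width: 0.0113
gripper_force: 45.0
side slope,y [ 0.0036 -0.1146] rows 51
plain [ 0.0067 -0.0491]
outer [ 0.0027 -0.1978]
top z at x=-.11,y=0 0.0558 slope deg [-0.38 -0.23]
tray rim n,z,ymin,xmin 1154 0.0505 -0.1178 -0.1992
[ 3.65661729 -8.68644553 -0.50851665]
```

```bash
python3 -m pendant '[[0,0.0005,0.0005,0,0,0],[0,0.0008,0.001,0,0,0],[0,0.0008,0.001,0,0,0],[0,0.0008,0.001,0,0,0]]'
```

```text
time_s: 13.8
tcp_pos: [0.532, 0.1486, 0.0651]
eef_rot: [179.9, 0.0, 5.7]
contact_force: [1.8, -6.0, -0.3]
gripper_width: 0.0111
gripper_force: 45.0
```

```bash
python3 -m pendant '[[0,0,0.0003,0,0,0],[0,0,0.0005,0,0,0],[0,0,0.0005,0,0,0]]'
```

```text
time_s: 14.05
tcp_pos: [0.532, 0.1486, 0.0649]
eef_rot: [179.9, 0.0, 5.8]
contact_force: [0.9, -6.8, 2.4]
gripper_width: 0.0116
gripper_force: 45.0
```

```bash
python3 -m pendant '[[0,0.0002,0.0003,0,0,0],[0,0.0004,0.0006,0,0,0],[0,0.0004,0.0006,0,0,0],[0,0.0004,0.0006,0,0,0]]'; python3 - <<'E'
from h import *
from plant import r
check(r,.054);s=r.get_state();print(s["contact_force"],s["moment"],s["tcp_pos"],s["eef_rot"])
E
```

```text
time_s: 14.38
tcp_pos: [0.5321, 0.1486, 0.0645]
eef_rot: [180.0, -0.0, 5.8]
contact_force: [-0.6, -5.2, 5.3]
gripper_width: 0.0114
gripper_force: 45.0
side slope,y [-0.0004 -0.1144] rows 51
plain [ 0.0071 -0.048 ]
outer [-0.0005 -0.1978]
top z at x=-.11,y=0 0.0545 slope deg [ 0.09 -0.01]
tray rim n,z,ymin,xmin 1514 0.0505 -0.1176 -0.2003
[ 0.05983314 -4.77852682  5.80210693] [-1.9255702   0.2145945   0.07931725] [0.53207063 0.14864238 0.06454651] [ 1.79965723e+02 -1.03921264e-02  5.76097026e+00]
```

```bash
python3 -m pendant '[[0,0.0003,0.0003,0,0,0],[0,0.0005,0.0004,0,0,0],[0,0.0005,0.0004,0,0,0],[0,0.0005,0.0004,0,0,0]]'; python3 - <<'E'
from plant import r
s=r.get_state();print(s["contact_force"],s["moment"])
E
```

```text
time_s: 14.77
tcp_pos: [0.5321, 0.1486, 0.0645]
eef_rot: [-180.0, -0.0, 5.8]
contact_force: [-3.2, -3.0, 8.4]
gripper_width: 0.0111
gripper_force: 45.0
[-3.21974137 -3.04440613  8.42374622] [-1.03582454  1.20451762 -0.0435993 ]
```

```bash
python3 -m pendant '[[-0.0002,0.0001,0.0001,0,0,0],[-0.0003,0.0002,0.0001,0,0,0],[-0.0003,0.0002,0.0001,0,0,0],[-0.0003,0.0002,0.0001,0,0,0],[-0.0003,0.0002,0.0001,0,0,0],[-0.0003,0.0002,0.0001,0,0,0]]'; python3 - <<'E'
from h import *
from plant import r
c=check(r,.054);s=r.get_state();print(s["contact_force"],s["moment"])
np.savez("pics/w9.npz",**c)
d=r.capture("scene");cv2.imwrite("pics/s9.png",cv2.resize(d["frame"][140:300,320:540,::-1],None,fx=3.5,fy=3.5,interpolation=cv2.INTER_CUBIC))
a=np.radians(YAW);ex=np.array([np.cos(a),np.sin(a)]);ey=np.array([-ex[1],ex[0]])
F=cloud(d).reshape(-1,3);q=np.c_[(F[:,:2]-O)@ex,(F[:,:2]-O)@ey,F[:,2]]
k=(q[:,0]>-.042)&(q[:,0]<-.01)&(abs(q[:,1])<.11)&(q[:,2]<.1);print("flap",k.sum(),np.median(q[k,2]))
E
```

```text
time_s: 15.27
tcp_pos: [0.5321, 0.1486, 0.0645]
eef_rot: [-180.0, -0.1, 5.8]
contact_force: [-2.9, -2.6, 8.5]
gripper_width: 0.0115
gripper_force: 45.0
side slope,y [ 0.0023 -0.1145] rows 51
plain [ 0.0047 -0.0481]
outer [-0.0002 -0.1978]
top z at x=-.11,y=0 0.0545 slope deg [ 0.1  -0.03]
tray rim n,z,ymin,xmin 1626 0.0505 -0.1176 -0.2003
[-3.91222666 -2.66756609  9.60933507] [-0.90510987  1.02692373 -0.02088062]
flap 748 0.06036590871182118
```

View pics/s9.png

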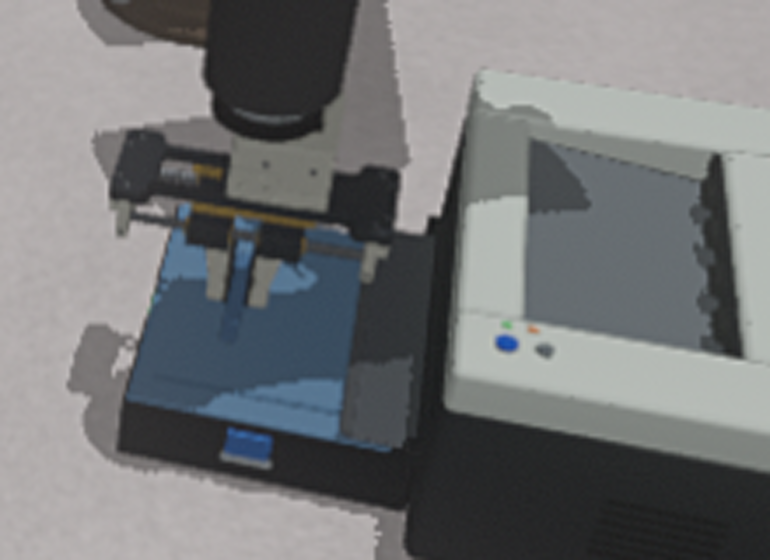

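The final crop shows the cover flat on the tray, tucked under the level flap (cols 345–430) and square to the rim, with the gripper holding the ridge. The push is about 9–10 N and steady, so I'm handing in.

```bash
python3 -c "
from plant import r
print(r.close_job())"
```

```text
the job is handed in; nothing more can be done
None
```

The job is handed in at about 15 s: the lift plate is latched under the green catch, and the cover is tucked under the still-level flap, slid against the stops and lying flat and square on the rim. The arm is still holding it down with about 9–10 N, and the jar, tin, marker and mouse were not touched.

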